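Check a stepped brass blank with a sprung bridge gauge

ROBOT

A 7-joint arm with a two-finger parallel gripper is mounted at the origin on the work surface. World frame = base frame: x ahead of the robot, y to its left, z up, the work surface at z = 0. Lengths are in m, angles in rad, forces in N, time in s.
With the tool pointing down it reaches from about 0.4 to 0.85 m from the base axis. Payload 4.5 kg.
Tool frame: the origin (TCP) lies on the centre line of the jaws, within the pads' length; the fingertips stand 11 mm ahead of it and the grasp point (between the pads) lies 8 mm behind it; z points along the fingers, y is the direction in which the jaws open and shut (so a half turn about z gives the same grasp; the last joint's range is limited). The gripper opens to 88 mm and grips with 3 to 60 N. Pads are 18 mm wide; open, the fingers measure 123 mm over their backs; the gripper's body (75 mm by 187 mm) begins 45 mm behind the grasp point.
Start: joints at [1.353, 0.689, -0.195, 1.565, 0.157, 0.902, -0.215], TCP at [0.156, -0.605, 0.25] pointing down, gripper open.
Joint ranges: [-3.01, 3.01], [-0.46, 2.08], [-1.47, 1.51], [0.13, 2.56], [-1, 4.14], [0.04, 2.09], [-2.66, 2.66]. Speed limits (rad/s): [2.57, 2.57, 3.14, 3.14, 3.14, 3.14, 3.14].

INTERFACE

Orientations are given as [roll, pitch, yaw] about the fixed x, y, z axes, in that order (R = Rz(yaw) Ry(pitch) Rx(roll)).
In Python, from cell import robot gives the robot as it stands. Calls block until the motion is done:
- robot.move_pose(position, orientation): joint-space move of the TCP to a pose.
- robot.move_straight(position, orientation=None, feed=0.15, threshold=None): straight line of the TCP; orientation=None keeps the orientation; feed is the mean speed in m/s. With threshold (N) it stops when the force on the tool has changed by that much, and returns True; else False.
- robot.move_joints(angles): joint-space move.
- robot.move_gripper(opening, force=None): finger opening in m; force is the grip in N (None keeps the last); returns when the fingers have stopped.
- robot.sleep(seconds).
- robot.ik(position, orientation): joint angles nearest the present ones, or None.
- robot.observe(): the state.
- robot.snapshot(name): name is "scene" or "top" or "wrist"; returns the picture (480x640x3 uint8, red, green, blue); there is no depth.
- robot.calibration(name): a dict with "fx", "fy", "cx", "cy" (pixels), "rvec" (rotation vector, rad) and "tvec" (3), from world to camera coordinates, as OpenCV has them. Camera axes: x right, y down, z forward; pixel columns grow to the right and rows downward; lengths in m; the calibration is good to about 2 mm. A picture is of the moment at which its call begins: read the wrist's pose just before it. calibration takes no time and is no camera call; for the wrist camera it gives the pose at the moment of the call.
A pose or a line that the arm cannot do raises robot.MotionError and nothing moves.
- robot.finish_job(): hands the job in, once; it reports no verdict.
The state is a dict: "time_s": time; "joint_pos": joint angles; "joint_velocities": joint speeds; "tau": joint torques, N m; "eef_pos": TCP position; "ee_rot": TCP orientation; "contact_force": force on the tool from outside, world axes, zero at the start; "wrist_torque": the same for the moment, N m; "grip_width": finger opening in m.
Only numpy, scipy, OpenCV 4.12 (cv2) and the standard library are available. Lean on these libraries where they do the work, as an engineer would, in place of code of your own. Each camera call takes 0.05 s, during which the arm holds its last target.

TASK

Lay the stepped brass blank flat on the dark steel bench block, in the free space between the mandrel and the jar, step side up, and let go of it; then lower the blue bridge gauge gently over it, so that both its legs stand flat on the block astride the blank and its sprung foot rests on the blank's thick half and shows that half's height. Leave gauge and blank standing so, drop nothing, do not press the gauge hard on the blank or the block, and leave the mandrel, jar, bur stand and pen where they are.

Things in the scene. Friction and masses are not known exactly. Their poses are not given: they have to be found in the camera images.
- blank: Loose polished brass bar, 70 (x) x 24 (y) mm, 170 g, stepped: its thick half (own x = +5 to +35 mm) is 16 mm high, its thin half (x = -35 to +5) 8 mm. Origin: centre of the flat underside; z up out of the stepped face. Starts flat on the bench, step up, left or right of the block; the pen lies parallel, about 57 mm (centres) off its +y side.
- blank_land (a point): Point at the centre of the top face of the blank's thick half (20 mm along the blank's +x, 16 mm up).
- gauge: Loose blue bridge gauge, 430 g, 74 (y) x 36 (x) x 100 mm high. Two legs 12 mm thick at y = +-31 mm (gap 50 mm wide, 45 mm high, open along x) carry a bridge to z = 60 mm; round dial on it at y = +31 mm, to z = 71. Origin: middle of the footprint at the leg soles, z up. Starts upright on the bench, on the other side from the blank; the bur stand is about 78 mm (centres) off its +x side.
- gauge_grip (a point): Point on the centre line of the black grip block on top of the gauge, 83 mm above the leg soles. The block is 18 (gauge x) x 34 (y) mm, from z = 60 to 100 mm; pinch it across the 18 mm.
- foot (a joint): Slide of the gauge's sprung steel foot with red pointers (m): 0 = sole level with the leg soles (sprung down), grows as it is pushed up; travel 24 mm; spring 0.8 N at 0, 1.4 N at 16 mm. With the legs on a flat surface it reads the height of the part under the foot.
- foot_tip (a point): Centre of the sole of the gauge's foot (a 13 mm disc on an 8 mm stem, in the middle between the legs, on the gauge's axis); moves with the foot.
- plate: Dark steel bench block, fixed to the bench, 230 (x) x 120 (y) x 20 mm; origin at the centre of its underside on the bench, top at 20 mm. The mandrel and the jar stand on it, one towards each end; the space between them is free.
- mandrel: Bystander: upright steel ring mandrel, 160 mm tall, 22 mm thick at the foot tapering to 12 mm, on a round wooden base of 60 mm diameter, 14 mm thick; origin under its base. It stands on the block, 80 to 85 mm along the block's +x or -x from its centre and up to 25 mm to either side.
- jar: Bystander: green glass jar with a white cap, 48 mm diameter, 70 mm tall; origin under its base. It stands on the block in the same way, at the other end from the mandrel.
- burs: Bystander: wooden bur stand, 46 x 46 x 40 mm, with upright steel burs up to 91 mm high in all; origin under its base.
- pen: Bystander: lying marker pen, black with a green cap, 110 mm long (its x), 14 mm thick, does not roll; origin under its middle.
Things that resemble listed ones, but are neither listed nor needed, are in the scene too. What is meant by the gauge is not green or orange, and is the smaller of those in its own colour.

How it is judged:
By the outcome, as a careful person would: the job done as asked, in the order asked, and still so for the second after the job is handed in, with the robot touching nothing.
It also fails if it takes over 59 s, if anything falls off the work surface, if the arm or the gripper's body presses on something with over 40 N, if the wrist force passes 120 N, or if a joint passes its speed limit or range.

## Working session

There is one attempt and no reset: what is moved stays moved. The work goes in short steps, each a Python script; the robot and the scene stay as the last script left them, time stands still between calls to the robot, and variables do not carry over. Pictures are saved under pics/ and viewed, and the job is handed in when it is done.

```bash
ls; mkdir -p pics; python3 - <<'E'
from cell import robot
import cv2, numpy as np
for n in ("scene","top","wrist"):
    im=robot.snapshot(n); cv2.imwrite(f"pics/{n}0.png",im[:,:,::-1])
    c=robot.calibration(n); print(n,{k:np.round(v,4).tolist() for k,v in c.items()})
o=robot.observe(); print(o["time_s"],o["eef_pos"],o["ee_rot"],o["grip_width"],o["contact_force"])
E
```

```text
pics
scene {'fx': 456.5808, 'fy': 456.5808, 'cx': 314.5773, 'cy': 241.0001, 'rvec': [1.7296, 1.5619, -0.7968], 'tvec': [-0.0563, -0.2271, 1.2959]}
top {'fx': 438.6495, 'fy': 438.6495, 'cx': 320.787, 'cy': 225.8362, 'rvec': [2.1293, -2.1723, 0.1689], 'tvec': [0.0125, 0.4986, 0.8153]}
wrist {'fx': 392.2099, 'fy': 392.2099, 'cx': 317.0122, 'cy': 237.3471, 'rvec': [-2.314, 1.7926, 0.2365], 'tvec': [-0.624, -0.0352, 0.3882]}
0.15 [ 0.15557985 -0.6048643   0.24910592] [-3.14023069e+00  8.52578597e-05  2.51863881e-01] 0.08815985266264377 [-0.14941622 -0.49871768  0.30077894]
```

View pics/scene0.png

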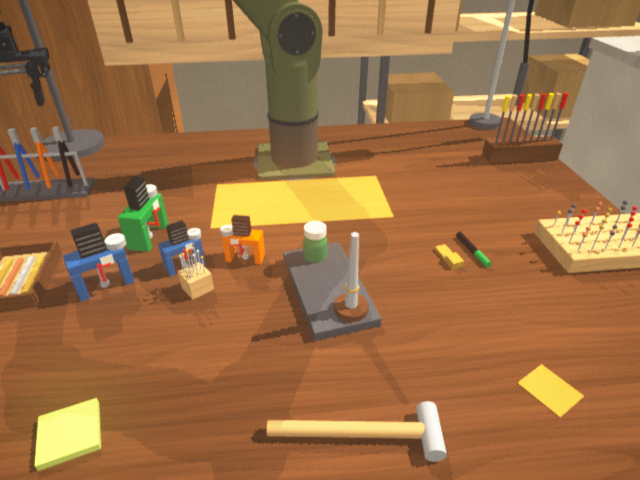

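View pics/top0.png

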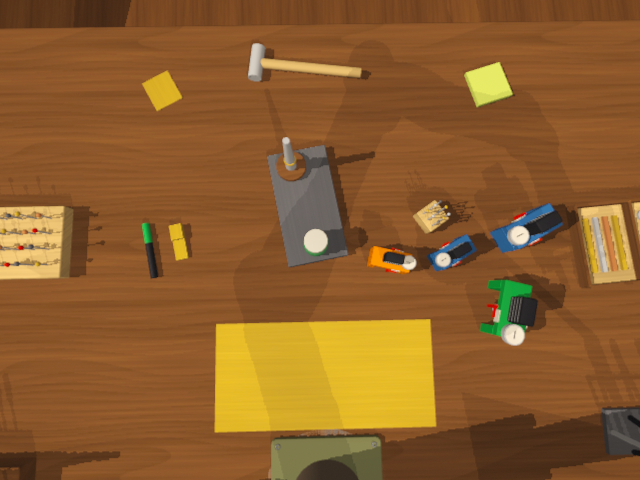

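View pics/wrist0.png

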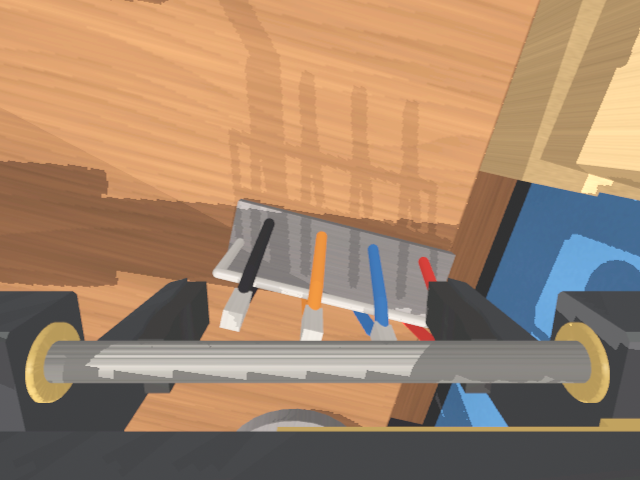

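The top view shows two blue gauges: a small one at px (452,254) beside the bur stand at (433,216), and a larger one at (528,228). The orange (392,260) and green (512,312) gauges are excluded by colour. The small blue one fits the description. The blank is at (178,241), left of the block, with the pen at (150,250). I'll measure these roughly and look at enlarged crops.

```bash
cat > h.py <<'E'
from cell import robot
import cv2, numpy as np
from scipy.spatial.transform import Rotation as Rn
def cam(c):
    if isinstance(c,str): c=robot.calibration(c)
    K=np.array([[c["fx"],0,c["cx"]],[0,c["fy"],c["cy"]],[0,0,1.]])
    return K,np.array(c["rvec"],float),np.array(c["tvec"],float)
def p2w(c,uv,z):
    K,r,t=cam(c); R=cv2.Rodrigues(r)[0]
    o=-R.T@t; d=R.T@np.linalg.inv(K)@np.array([uv[0],uv[1],1.])
    return o+d*(z-o[2])/d[2]
def w2p(c,P):
    K,r,t=cam(c); return cv2.projectPoints(np.array(P,float).reshape(-1,1,3),r,t,K,None)[0].reshape(-1,2)
def crop(im,x0,y0,x1,y1,s,name):
    o=cv2.resize(im[y0:y1,x0:x1],None,fx=s,fy=s,interpolation=cv2.INTER_CUBIC)
    cv2.imwrite(name,o[:,:,::-1])
E
python3 - <<'E'
from h import *
im=cv2.imread("pics/top0.png")[:,:,::-1]
crop(im,345,180,585,360,3.3,"pics/c1.png")
crop(im,130,130,370,290,3.3,"pics/c2.png")
for n,uv,z in [("blank",(178,241),.01),("pen",(150,250),.007),("gauge",(452,254),.06),("burs",(433,216),.04),("plate corners",(267,156),.02),("",(326,147),.02),("",(347,254),.02),("",(289,265),.02),("jarcap",(316,241),.09),("mandrel base",(292,165),.034)]:
    print(n,np.round(p2w("top",uv,z),4))
E
```

```text
blank [0.4776 0.2863 0.01  ]
pen [0.4611 0.3422 0.007 ]
gauge [ 0.4371 -0.242   0.06  ]
burs [ 0.5133 -0.216   0.04  ]
plate corners [0.646  0.1082 0.02  ]
 [ 0.6628 -0.0117  0.02  ]
 [ 0.4443 -0.048   0.02  ]
 [0.425  0.0659 0.02  ]
jarcap [0.4633 0.0124 0.09  ]
mandrel base [0.6222 0.0571 0.034 ]
```

View pics/c1.png

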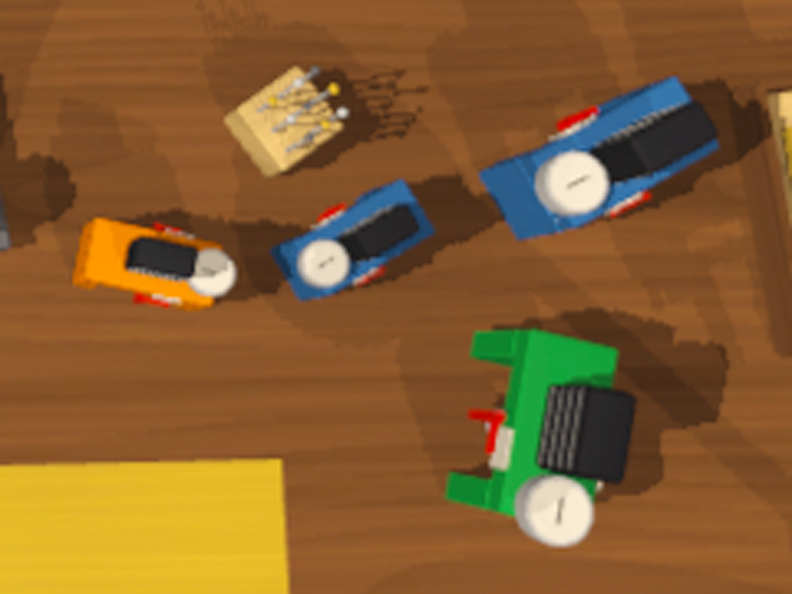

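View pics/c2.png

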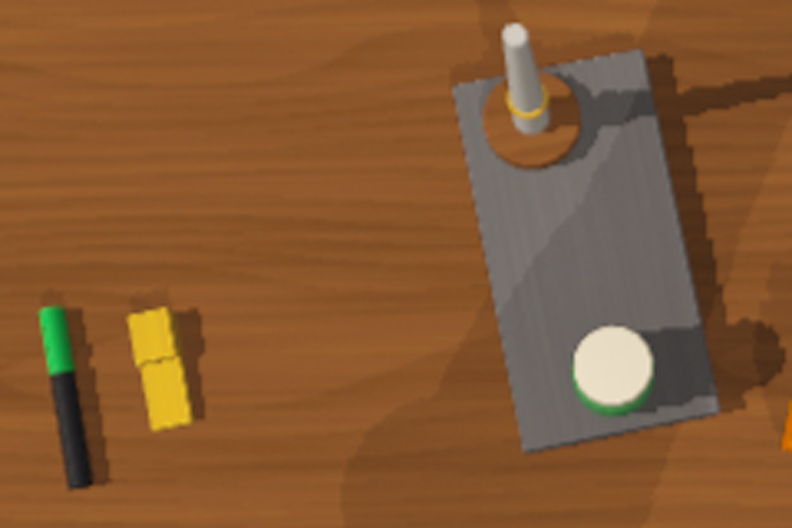

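The enlarged crop confirms the small blue gauge at top px (452,254). It is clearly smaller than the other blue one at (528,228), and the bur stand is off its +x side (dial at the +y end). The blank at (178,241) has its shorter, thick half towards +x and the pen on its +y side, which matches the description. Next I'll get the wrist camera's offset and the positions it can reach.

```bash
python3 - <<'E'
from h import *
o=robot.observe(); T=Rn.from_euler('xyz',o["ee_rot"]).as_matrix()
K,r,t=cam("wrist"); R=cv2.Rodrigues(r)[0]; C=-R.T@t
print("cam in tool",T.T@(C-o["eef_pos"])); print("cam axes in tool (cols x,y,z)",np.round(T.T@R.T,3))
K,r,t=cam("top"); R=cv2.Rodrigues(r)[0];print("top cam",-R.T@t)
K,r,t=cam("scene"); R=cv2.Rodrigues(r)[0];print("scene cam",-R.T@t)
for nm,p in [("gauge",(.437,-.242,.25)),("block",(.54,.03,.25)),("blank",(.478,.286,.2)),("blank low",(.478,.286,.02)),("blocklow",(.54,.03,.04))]:
    for y in range(-180,180,30):
        q=robot.ik(p,[np.pi,0,np.radians(y)]); print(nm,y,None if q is None else np.round(q,2))
E
```

```text
cam in tool [ 0.06635338 -0.00022646 -0.13424115]
cam axes in tool (cols x,y,z) [[ 0.001 -0.966 -0.258]
 [ 1.     0.001  0.   ]
 [ 0.    -0.258  0.966]]
top cam [0.37520586 0.01313896 0.87886335]
scene cam [ 1.17879908 -0.05669164  0.58422098]
gauge -180 [ 0.99  0.68 -0.96  1.91  0.7   0.93  1.25]
gauge -150 [ 1.11  0.81 -1.25  1.91  0.87  1.11  1.59]
gauge -120 [ 0.    0.62  0.68  1.96 -0.56  0.76 -2.65]
gauge -90 [ 0.17  0.56  0.39  1.96 -0.32  0.69 -2.39]
gauge -60 [ 0.27  0.54  0.23  1.95 -0.18  0.67 -2.01]
gauge -30 [ 0.37  0.53  0.06  1.95 -0.05  0.67 -1.63]
gauge 0 [ 0.47  0.52 -0.09  1.94  0.07  0.68 -1.24]
gauge 30 [ 0.57  0.53 -0.24  1.94  0.19  0.7  -0.83]
gauge 60 [ 0.66  0.54 -0.38  1.93  0.29  0.72 -0.42]
gauge 90 [ 0.75  0.56 -0.52  1.93  0.4   0.75 -0.  ]
gauge 120 [ 0.83  0.59 -0.66  1.92  0.5   0.8   0.42]
gauge 150 [ 0.92  0.63 -0.82  1.92  0.61  0.86  0.83]
block -180 [ 0.39  0.72 -0.94  1.8   0.69  0.99  0.74]
block -150 [ 0.52  0.86 -1.25  1.79  0.89  1.19  1.07]
block -120 [ 0.52  0.86 -1.25  1.79  0.89  1.19  1.59]
block -90 [-0.7   0.83  1.09  1.85 -0.87  1.0
[... 1757 characters left out ...]
-0.63  0.31  1.03]
blocklow -180 [ 0.14  0.96 -0.48  1.94  0.94  0.48  0.54]
blocklow -150 [ 0.33  1.06 -0.84  1.93  1.21  0.77  0.85]
blocklow -120 [ 0.49  1.28 -1.26  1.92  1.39  1.19  1.27]
blocklow -90 [-0.34  0.96  0.34  1.97 -0.87  0.37 -2.44]
blocklow -60 [-0.26  0.94  0.2   1.96 -0.57  0.3  -2.21]
blocklow -30 [-0.21  0.93  0.12  1.96 -0.37  0.27 -1.88]
blocklow 0 [-0.17  0.92  0.05  1.96 -0.17  0.26 -1.55]
blocklow 30 [-0.13  0.92 -0.01  1.96  0.04  0.27 -1.22]
blocklow 60 [-0.09  0.92 -0.08  1.95  0.24  0.28 -0.9 ]
blocklow 90 [-0.04  0.92 -0.16  1.95  0.45  0.3  -0.57]
blocklow 120 [ 0.01  0.93 -0.26  1.95  0.65  0.35 -0.24]
blocklow 150 [ 0.08  0.94 -0.37  1.94  0.82  0.42  0.12]
```

```bash
cat >> h.py <<'E'
import pickle
def shot(tag):
    c=robot.calibration("wrist"); o=robot.observe(); im=robot.snapshot("wrist")
    pickle.dump((c,o,im),open(f"{tag}.pkl","wb")); cv2.imwrite(f"pics/{tag}.png",im[:,:,::-1]); return c,o,im
E
python3 - <<'E'
from h import *
for tag,p,y in [("wg",(.473,-.313,.26),117),("wb",(.62,.045,.30),191),("wk",(.49,.21,.22),100)]:
    robot.move_pose(p,[np.pi,0,np.radians(y)]); robot.sleep(.15)
    c,o,im=shot(tag); print(tag,o["time_s"],np.round(o["eef_pos"],4),np.round(o["ee_rot"],3))
E
```

```text
wg 1.8917 [ 0.4723 -0.3143  0.2598] [-3.141  0.     2.039]
wb 3.5417 [0.6201 0.0431 0.2998] [-3.141e+00 -1.000e-03 -2.953e+00]
wk 5.325 [0.4903 0.2097 0.22  ] [ 3.141 -0.     1.745]
```

View pics/wg.png

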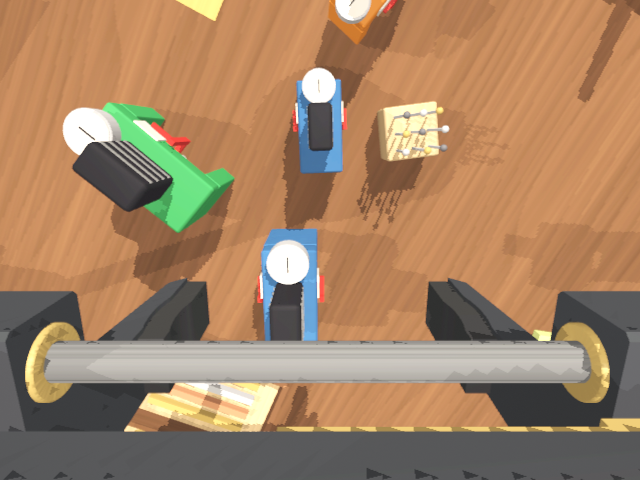

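View pics/wb.png

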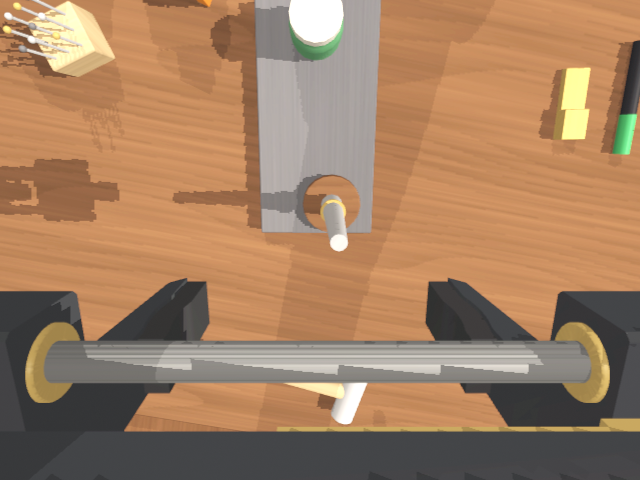

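View pics/wk.png

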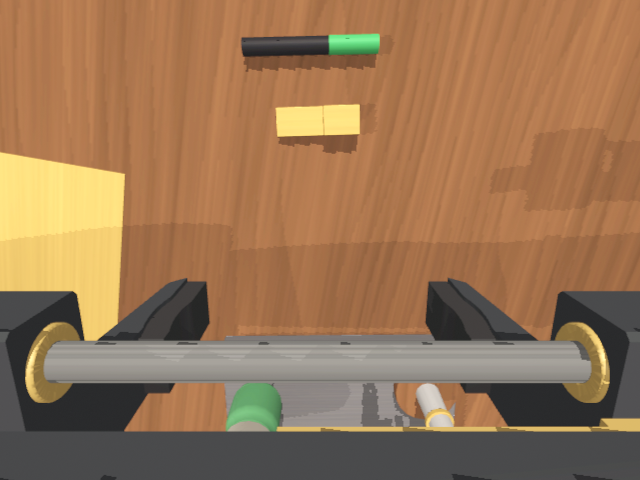

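The wrist views show the following:
- **wg:** the small blue gauge at (320,125) and the burs at (412,130).
- **wb:** the block's far edge corners at about (262,232) and (371,232), the jar at (316,20) and the mandrel base at (332,204).
- **wk:** the blank at (318,120) with its step line at x≈323, and the pen at (310,44).

I'll enlarge these to get corner positions.

```bash
python3 - <<'E'
from h import *
g=pickle.load(open("wg.pkl","rb"))[2]; b=pickle.load(open("wb.pkl","rb"))[2]; k=pickle.load(open("wk.pkl","rb"))[2]
crop(g,280,55,370,185,4.4,"pics/cg.png"); crop(k,260,85,380,165,6.5,"pics/ck.png"); crop(b,240,0,400,250,2.4,"pics/cb.png")
E
```

```text
(no output)
```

View pics/cg.png

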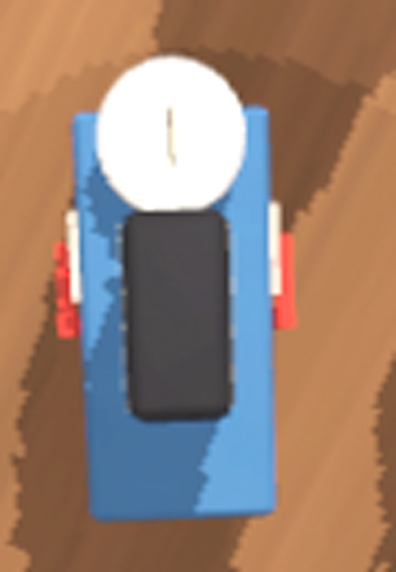

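View pics/ck.png

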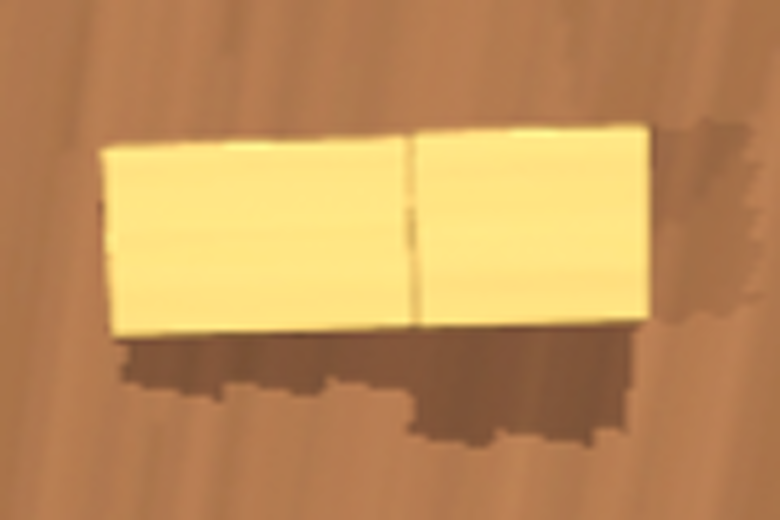

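View pics/cb.png

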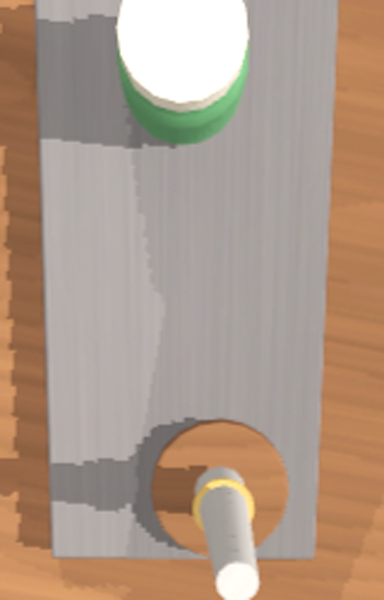

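```bash
cat > fit.py <<'E'
from h import *
from scipy.optimize import least_squares
def px(U,x0,y0,s): U=np.array(U,float); return np.array([x0,y0])+(U+.5)/s-.5
def fit(c,P,uv,x0):
    P=np.array(P,float)
    def W(q):
        cs,sn=np.cos(q[2]),np.sin(q[2]); return np.c_[q[0]+cs*P[:,0]-sn*P[:,1],q[1]+sn*P[:,0]+cs*P[:,1],P[:,2]]
    r=least_squares(lambda q:(w2p(c,W(q))-uv).ravel(),x0,x_scale=[.1,.1,1])
    return r.x,np.round(r.fun.reshape(-1,2),1).tolist()
if __name__=="__main__":
    c=pickle.load(open("wk.pkl","rb"))[0]
    q,r=fit(c,[(-.035,.012,.008),(-.035,-.012,.008),(.035,.012,.016),(.035,-.012,.016),(.005,.012,.016),(.005,-.012,.016)],
      px([(102,148),(113,336),(650,125),(650,320),(413,133),(420,325)],260,85,6.5),[.478,.286,.17])
    print("blank",q.round(4),np.degrees(q[2]),r)
    for t in [(-35,8)]: pass
    c=pickle.load(open("wg.pkl","rb"))[0]
    q,r=fit(c,[(-.018,.037,.06),(.018,.037,.06),(-.018,-.037,.06),(.018,-.037,.06),(-.009,.017,.1),(.009,.017,.1),(-.009,-.017,.1),(.009,-.017,.1)],
      px([(75,112),(268,108),(95,520),(273,514),(124,211),(229,210),(134,419),(231,416)],280,55,4.4),[.437,-.242,.47])
    print("gauge",q.round(4),np.degrees(q[2]),r)
    c=pickle.load(open("wb.pkl","rb"))[0]
    f=lambda U,z:p2w(c,px(U,240,0,2.4),z)
    A=[f((55,557),.02),f((315,557),.02),f((36,0),.02),f((337,0),.02)]
    M=f((221,488),.034); J=f((183,42),.09)
    fr=np.array(A[:2]); w=np.linalg.norm(fr[1]-fr[0])
    ex1=A[0]-A[2]; ex2=A[1]-A[3]; print("widths",w,"near width",np.linalg.norm(A[2]-A[3]),"yaw",[np.degrees(np.arctan2(e[1],e[0])) for e in (ex1,ex2)], "cross",np.degrees(np.arctan2(*(A[1]-A[0])[1::-1]))-90)
    yaw=np.mean([np.arctan2(e[1],e[0]) for e in (ex1,ex2)]); X=np.array([np.cos(yaw),np.sin(yaw)]);Y=np.array([-X[1],X[0]])
    Cc=(A[0]+A[1])[:2]/2-.115*X; print("block centre",Cc,"yaw",np.degrees(yaw))
    for n,p in (("mandrel",M),("jar",J)): print(n,p.round(4),"local",[(p[:2]-Cc)@X,(p[:2]-Cc)@Y])
E
python3 fit.py
```

```text
blank [0.478  0.2849 0.2062] 11.812752272075818 [[0.0, -0.3], [-0.0, 0.3], [0.1, -0.2], [0.2, 0.1], [-0.0, -0.2], [-0.3, 0.5]]
gauge [ 0.443  -0.2502  0.5007] 28.689245515561936 [[-0.6, -0.4], [0.8, -1.0], [-1.2, 0.6], [1.0, 0.6], [-0.7, -0.5], [0.7, -1.1], [-1.2, 1.1], [1.3, 1.0]]
widths 0.11790197919778579 near width 0.11797431203328483 yaw [np.float64(10.713146847197164), np.float64(10.694688034767818)] cross 10.876465525390387
block centre [0.54495184 0.02876269] yaw 10.703917440982492
mandrel [0.6215 0.0589 0.034 ] local [np.float64(0.08086544207546197), np.float64(0.015412612607150003)]
jar [0.4692 0.0134 0.09  ] local [np.float64(-0.07728384364785483), np.float64(-0.0010428132493275825)]
```

The fits agree with the given sizes: blank residual ≤0.5 px, block width 118 mm against 120, mandrel +81 mm and jar −77 mm along the block. The plan is to grip the blank by its ends and lay it across the block. The wrist camera stays on the jar side, clear of the mandrel. Grasping now.

```bash
python3 - <<'E'
from h import *
y=0.2062+np.pi/2; p=np.array([.478,.2849]); O=[np.pi,0,y]
st=lambda s:(lambda o:print(s,round(o["time_s"],2),np.round(o["eef_pos"],4),np.round(o["ee_rot"],3),round(o["grip_width"],4),np.round(o["contact_force"],1)))(robot.observe())
robot.move_pose([*p,.06],O); robot.sleep(.1); st("pre")
h=robot.move_straight([*p,.0125],O,feed=.06,threshold=6); st(f"down {h}")
shot("wk2")
if not h:
    robot.move_gripper(.066,force=25); st("grip")
    h=robot.move_straight([*p,.06],O,feed=.08); robot.sleep(.1); st("lift")
    shot("wk3")
E
```

```text
pre 6.22 [0.4797 0.2842 0.0616] [ 3.139 -0.     1.775] 0.0883 [-0.3 -0.3  0.3]
down True 7.03 [0.4773 0.2846 0.0116] [-3.140e+00  1.000e-03  1.777e+00] 0.0881 [-1.3 -0.1  4.9]
```

View pics/wk2.png

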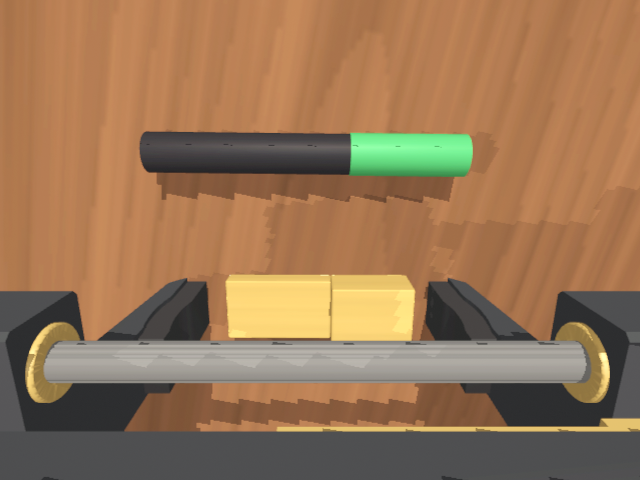

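The blank, at px (228–415, 275–340), sits centred between the fingers. The fingertips just brushed the bench, so I'll rise 2 mm and grip.

```bash
cat >> h.py <<'E'
def st(s):
    o=robot.observe(); print(s,round(o["time_s"],2),np.round(o["eef_pos"],4),np.round(o["ee_rot"],3),round(o["grip_width"],4),np.round(o["contact_force"],1)); return o
E
python3 - <<'E'
from h import *
y=0.2062+np.pi/2; p=np.array([.478,.2849]); O=[np.pi,0,y]
robot.move_straight([*p,.0135],O,feed=.03); st("up2")
robot.move_gripper(.062,force=25); st("grip")
robot.move_straight([*p,.06],O,feed=.08); robot.sleep(.1); st("lift")
shot("wk3")
E
```

```text
up2 7.33 [0.4781 0.2849 0.0135] [ 3.141 -0.     1.777] 0.0881 [-0.3 -1.  -0.5]
grip 7.74 [0.4778 0.2848 0.0133] [-3.141  0.     1.777] 0.0694 [-0.3 -0.2 -1.5]
lift 8.57 [0.4777 0.2846 0.0595] [-3.141e+00  1.000e-03  1.777e+00] 0.0697 [ 0.3  0.6 -1.5]
```

View pics/wk3.png

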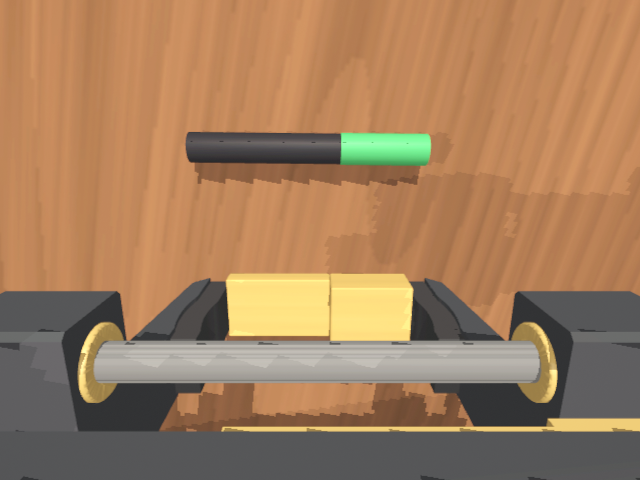

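The blank is held at a width of 69.5 mm, with 1.5 N of weight. Carrying it to the block.

```bash
python3 - <<'E'
from h import *
yb=np.radians(10.75); X=np.array([np.cos(yb),np.sin(yb)]);Y=np.array([-X[1],X[0]])
C=np.array([.54495,.02876]); p=C-.001*X-.010*Y; O=[np.pi,0,yb+np.pi-2*np.pi]
print(p)
robot.move_straight([.478,.2849,.22],feed=.3)
robot.move_pose([*p,.24],O); robot.sleep(.15); st("above")
robot.move_straight([*p,.045],O,feed=.12); robot.sleep(.1); st("near")
shot("wp1")
E
```

```text
[0.54583279 0.01874897]
above 11.0 [0.5457 0.0196 0.2399] [ 3.141 -0.    -2.953] 0.0696 [-0.7  0.6 -2.4]
near 12.88 [0.5462 0.0188 0.0455] [-3.142e+00  1.000e-03 -2.954e+00] 0.07 [-0.4  0.5 -0.8]
```

View pics/wp1.png

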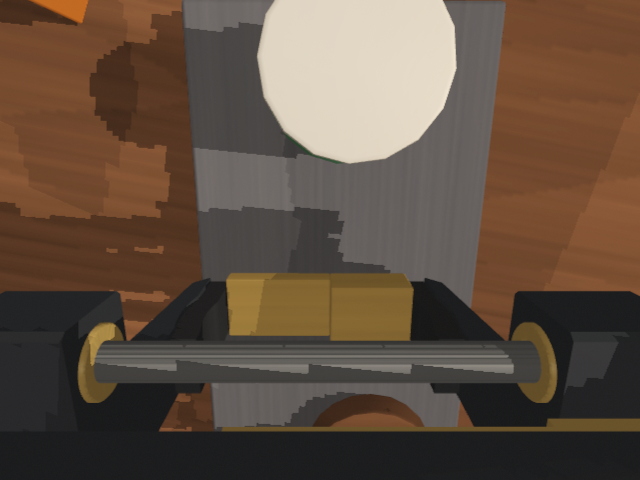

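The blank is held over the middle of the block, between the jar (350,60) and the mandrel base (370,410). I'll lower it slowly until it touches.

```bash
python3 - <<'E'
from h import *
p=np.array([.54583,.01875]); O=[np.pi,0,np.radians(10.75)-np.pi]
robot.move_straight([*p,.0365],O,feed=.05)
h=robot.move_straight([*p,.0325],O,feed=.012,threshold=2.5); o=st(f"touch {h}")
robot.move_gripper(.086); robot.sleep(.1); st("open")
e=robot.observe()["eef_pos"]
robot.move_straight([p[0],p[1],.26],O,feed=.2); robot.sleep(.1); st("up")
# step tool towards mandrel (tool -x) to see it under the camera
d=np.array([np.cos(np.radians(10.75)),np.sin(np.radians(10.75))])
robot.move_pose([*(p+.07*d),.30],O); robot.sleep(.2); st("view")
shot("wv"); robot.snapshot
E
python3 - <<'E'
from h import *
im=pickle.load(open("wv.pkl","rb"))[2]; crop(im,220,30,420,230,3,"pics/cv.png")
E
```

```text
touch True 13.57 [0.546  0.0188 0.0333] [-3.141  0.    -2.954] 0.0697 [-1.8  0.5  5.1]
open 14.11 [0.5452 0.0184 0.0324] [-3.141e+00 -2.000e-03 -2.954e+00] 0.0862 [-0.3 -0.6 -0.5]
up 15.5 [0.5453 0.0185 0.2589] [ 3.141e+00 -2.000e-03 -2.954e+00] 0.0858 [-0.   0.7 -0.1]
view 16.12 [0.6133 0.0312 0.299 ] [-3.141e+00 -3.000e-03 -2.953e+00] 0.0863 [-0.7  0.2 -1.6]
```

View pics/cv.png

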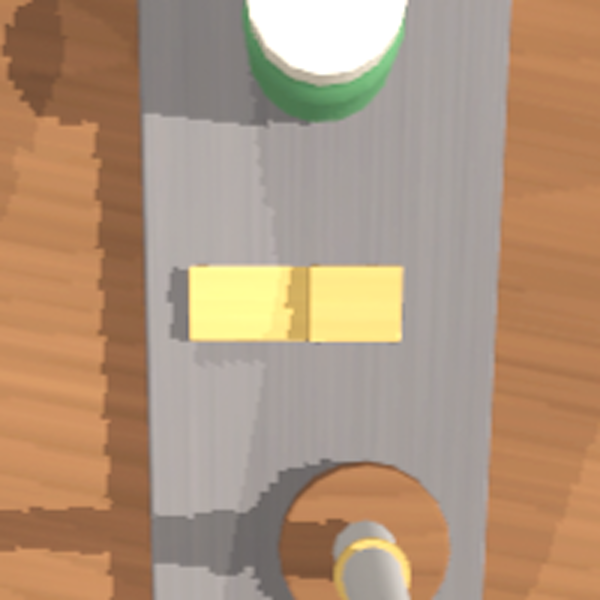

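The blank lies flat across the block: thin end at crop x≈188, step at 309, thick end at 403, level rows 265–342. It is free of the jar and the mandrel. I'll fit its pose, and cross-check the gauge's pose in the top image.

```bash
python3 - <<'E'
from fit import *
c=pickle.load(open("wv.pkl","rb"))[0]
q,r=fit(c,[(-.035,.012,.028),(-.035,-.012,.028),(.035,.012,.036),(.035,-.012,.036),(.005,.012,.036),(.005,-.012,.036)],
  px([(188,265),(189,342),(403,265),(402,342),(309,265),(308,342)],220,30,3),[.546,.019,1.75])
print("blank",q.round(4),np.degrees(q[2]),r, "land",q[:2]+.02*np.array([np.cos(q[2]),np.sin(q[2])]))
# gauge model overlay on top image & wrist image
G=np.array([.443,-.2502]);y=.5007
def W(P): P=np.array(P,float); return np.c_[G[0]+np.cos(y)*P[:,0]-np.sin(y)*P[:,1],G[1]+np.sin(y)*P[:,0]+np.cos(y)*P[:,1],P[:,2]]
top=W([(-.018,-.037,.06),(.018,-.037,.06),(.018,.037,.06),(-.018,.037,.06)]); gr=W([(-.009,-.017,.1),(.009,-.017,.1),(.009,.017,.1),(-.009,.017,.1)])
s=8
im=cv2.imread("pics/top0.png")[225:285,420:490]; im=cv2.resize(im,None,fx=s,fy=s,interpolation=cv2.INTER_CUBIC)
cc=robot.calibration("top")
for P,col in((top,(0,255,255)),(gr,(0,255,0))):
    cv2.polylines(im,[np.int32(((w2p(cc,P)-[420,225])+.5)*s-.5)],True,col,1)
cv2.imwrite("pics/ot.png",im)
E
```

```text
blank [0.5465 0.0192 1.7586] 100.75866372932416 [[-0.0, 0.4], [0.2, -0.4], [-0.2, 0.1], [-0.5, -0.1], [0.2, 0.1], [0.4, -0.1]] land [0.54281191 0.03883461]
```

View pics/ot.png

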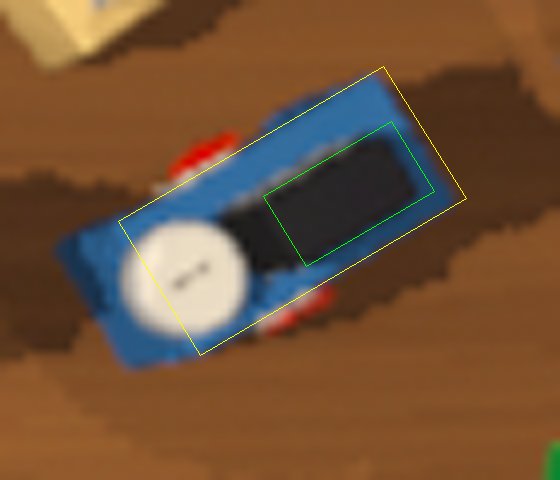

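The blank's fit (0.5465, 0.0192) agrees with the release TCP to under 1 mm, so the wrist camera can be trusted. The top overlay is about 3 mm off in y, so I'll re-measure the gauge from directly above. First I'll check the gripper body's clearance to the other gauges and the burs.

```bash
python3 - <<'E'
from fit import *
c=pickle.load(open("wg.pkl","rb"))[0]
G=np.array([.443,-.2502]);y=.5007;X=np.array([np.cos(y),np.sin(y)]);Y=np.array([-X[1],X[0]])
for n,uv,zs in [("big dial top",(288,240),(.08,.1)),("big bridge corner",(270,232),(.08,)),("big grip near",(290,285),(.13,)),("green grip right",(172,180),(.12,.15)),("green leg",(234,178),(.06,.09)),("green grip bottom",(125,210),(.12,.15)),("burs base right/left edge",(378,108),(.04,)),("burs tall",(446,129),(.091,)),("burs",(378,160),(.0,.04)),("bur left",(405,152),(.06,.09)),("orange dial",(352,8),(.071,)),]:
    for z in zs:
        p=p2w(c,uv,z)[:2]; print(n,z,p.round(3),"local mm",np.round([(p-G)@X*1e3,(p-G)@Y*1e3]))
E
python3 - <<'E'
from h import *
im=cv2.imread("pics/scene0.png")[:,:,::-1]; crop(im,50,170,280,310,3.4,"pics/cs.png")
E
```

```text
big dial top 0.08 [ 0.46  -0.343] local mm [-29. -89.]
big dial top 0.1 [ 0.459 -0.337] local mm [-28. -84.]
big bridge corner 0.08 [ 0.444 -0.343] local mm [-44. -82.]
big grip near 0.13 [ 0.473 -0.358] local mm [ -25. -110.]
green grip right 0.12 [ 0.367 -0.329] local mm [-104.  -33.]
green grip right 0.15 [ 0.375 -0.321] local mm [-93. -30.]
green leg 0.06 [ 0.397 -0.32 ] local mm [-74. -39.]
green leg 0.09 [ 0.401 -0.314] local mm [-68. -36.]
green grip bottom 0.12 [ 0.345 -0.364] local mm [-141.  -53.]
green grip bottom 0.15 [ 0.356 -0.352] local mm [-125.  -48.]
burs base right/left edge 0.04 [ 0.48  -0.213] local mm [50. 15.]
burs tall 0.091 [ 0.527 -0.209] local mm [94. -5.]
burs 0.0 [ 0.508 -0.251] local mm [ 57. -32.]
burs 0.04 [ 0.502 -0.252] local mm [ 51. -29.]
bur left 0.06 [ 0.515 -0.236] local mm [ 70. -22.]
bur left 0.09 [ 0.509 -0.238] local mm [ 64. -20.]
orange dial 0.071 [ 0.426 -0.164] local mm [26. 84.]
```

View pics/cs.png

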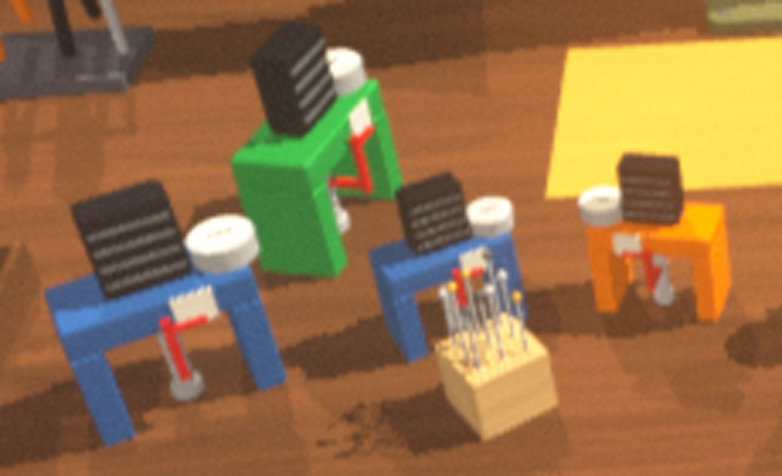

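```bash
python3 - <<'E'
from h import *
g=pickle.load(open("wg.pkl","rb"))[2]; t=cv2.imread("pics/top0.png")[:,:,::-1]
a=cv2.resize(g[90:240,55:245],None,fx=3.1,fy=3.1,interpolation=cv2.INTER_CUBIC); cv2.imwrite("pics/gg.png",a[:,:,::-1])
crop(t,475,270,545,350,6,"pics/gt.png")
E
```

```text
(no output)
```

View pics/gg.png

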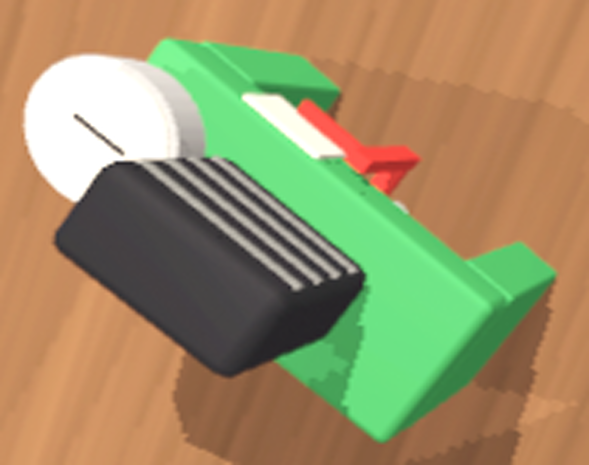

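View pics/gt.png

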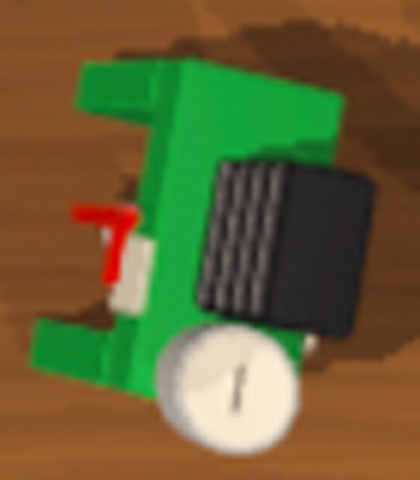

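```bash
python3 - <<'E'
from fit import *
c=pickle.load(open("wg.pkl","rb"))[0]; t=robot.calibration("top")
def PM(c): K,r,tt=cam(c); return K@np.c_[cv2.Rodrigues(r)[0],tt]
G=np.array([.443,-.2502]);y=.5007;X=np.array([np.cos(y),np.sin(y)]);Y=np.array([-X[1],X[0]])
for n,a,b in [("grip top near",(288,292),(288,160)),("grip top far",(225,375),(375,172)),("bridge corner",(500,300),(195,60)),("bridge far corner",(383,440),(343,97))]:
    a=px(a,55,90,3.1);b=px(b,475,270,6)
    P=cv2.triangulatePoints(PM(c),PM(t),a.reshape(2,1),b.reshape(2,1))[:,0];P=P[:3]/P[3]
    print(n,P.round(4),"local mm",np.round([(P[:2]-G)@X*1e3,(P[:2]-G)@Y*1e3]))
for yaw in (118.7,-61.3):
  for tilt in (0,10,15,20):
    a=np.radians(tilt)
    R=Rn.from_euler('z',np.radians(yaw))*Rn.from_euler('x',np.pi)*Rn.from_euler('y',-a)
    e=R.as_euler('xyz'); zt=R.apply([0,0,1]); 
    Pg=np.array([*G,.085]); q=robot.ik(Pg+.008*zt,e); print(yaw,tilt,"approach",zt.round(2),None if q is None else q.round(2))
E
```

```text
grip top near [ 0.3577 -0.3344  0.1336] local mm [-115.  -33.]
grip top far [ 0.3543 -0.3548  0.141 ] local mm [-128.  -49.]
bridge corner [ 0.3885 -0.3295  0.0854] local mm [-86. -43.]
bridge far corner [ 0.3752 -0.3792  0.0755] local mm [-121.  -81.]
118.7 0 approach [ 0.  0. -1.] [ 0.72  0.87 -0.49  2.03  0.91  0.47  0.03]
118.7 10 approach [ 0.08 -0.15 -0.98] [ 0.39  0.82 -0.06  2.18  1.51  0.16 -0.64]
118.7 15 approach [ 0.12 -0.23 -0.97] [ 0.33  0.83 -0.02  2.24  2.14  0.23 -1.32]
118.7 20 approach [ 0.16 -0.3  -0.94] [ 0.47  0.86 -0.32  2.29  2.01  0.54 -1.22]
-61.3 0 approach [-0. -0. -1.] [ 0.17  0.89  0.43  2.06 -0.97  0.41 -1.26]
-61.3 10 approach [-0.08  0.15 -0.98] [ 0.12  0.99  0.65  1.93 -0.97  0.78 -1.22]
-61.3 15 approach [-0.12  0.23 -0.97] [ 0.16  1.02  0.65  1.86 -0.9   0.9  -1.27]
-61.3 20 approach [-0.16  0.3  -0.94] [ 0.19  1.05  0.66  1.79 -0.86  1.01 -1.3 ]
```

Clearance is fine without tilting: the green gauge's nearest grip corner is about 115 mm off in x, while the gripper body reaches 93.5 mm. I'll re-measure the gauge closer and more centred, with the jaws at 40 mm to stay clear of the burs.

```bash
python3 - <<'E'
from h import *
G=np.array([.443,-.2502]);y=.5007;Y=np.array([-np.sin(y),np.cos(y)])
O=[np.pi,0,y+np.pi/2]
robot.move_pose([*(G-.07*Y),.24],O); robot.move_gripper(.042); robot.sleep(.3); st("view"); c,o,im=shot("wg2")
u=w2p(c,[[*G,.08]])[0].astype(int);print(u)
crop(im,u[0]-60,max(u[1]-85,0),u[0]+60,u[1]+85,3.5,"pics/cg2.png"); print(u[0]-60,max(u[1]-85,0))
E
```

```text
view 18.65 [ 0.4766 -0.3116  0.24  ] [-3.142 -0.     2.071] 0.0418 [-0.6  0.7 -0.1]
[316 127]
256 42
```

View pics/cg2.png

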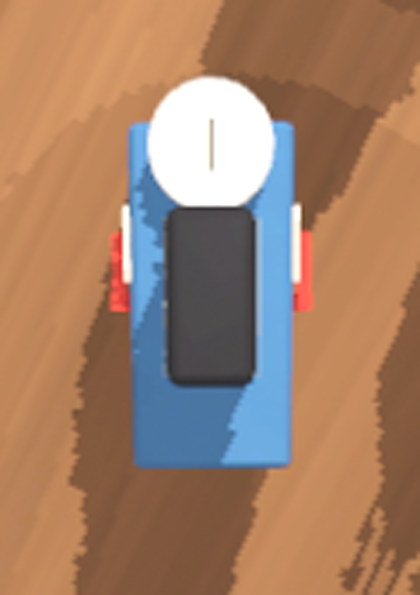

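The small blue gauge is upright in the crop: dial up, bridge from (128,122) to (293,468), grip from (167,207) to (256,386). Refitting.

```bash
python3 - <<'E'
from fit import *
c=pickle.load(open("wg2.pkl","rb"))[0]
q,r=fit(c,[(-.018,.037,.06),(.018,.037,.06),(-.018,-.037,.06),(.018,-.037,.06),(-.009,.017,.1),(.009,.017,.1),(-.009,-.017,.1),(.009,-.017,.1)],
      px([(128,122),(296,122),(132,468),(293,468),(167,207),(256,207),(167,386),(256,386)],256,42,3.5),[.443,-.25,.5])
print("gauge",q.round(4),np.degrees(q[2]),r)
np.save("g.npy",q)
O=[np.pi,0,q[2]+np.pi/2]
robot.move_pose([*q[:2],.16],O); robot.sleep(.15); st("above")
h=robot.move_straight([*q[:2],.080],O,feed=.07,threshold=6); st(f"down {h}")
shot("wg3")
E
```

```text
gauge [ 0.443  -0.2503  0.5017] 28.74563630364826 [[-0.1, -0.3], [0.1, -0.4], [0.3, 0.5], [-0.5, 0.5], [-0.9, -0.7], [0.9, -0.7], [-0.4, 0.7], [0.5, 0.7]]
above 19.35 [ 0.4444 -0.2514  0.1608] [3.140e+00 2.000e-03 2.071e+00] 0.0418 [ 0.1 -0.4  0.2]
down False 20.64 [ 0.4432 -0.2504  0.0804] [3.141e+00 1.000e-03 2.072e+00] 0.0421 [-0.   0.6 -0.1]
```

View pics/wg3.png

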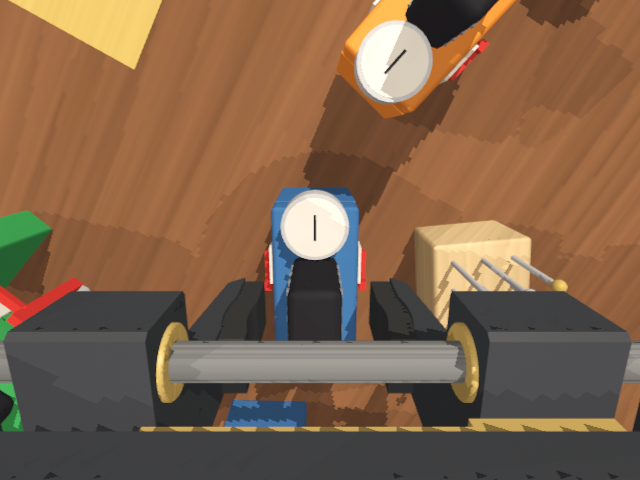

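The fingers straddle the grip block centrally (block px 290–340, fingers 265/370) with no contact. Gripping, then lifting.

```bash
python3 - <<'E'
from h import *
q=np.load("g.npy"); O=[np.pi,0,q[2]+np.pi/2]
robot.move_gripper(.012,force=35); robot.sleep(.1); st("grip")
robot.move_straight([*q[:2],.10],O,feed=.08); robot.sleep(.1); st("lift")
robot.move_straight([*q[:2],.32],O,feed=.25); st("high"); shot("wg4")
O2=[np.pi,0,1.7586+np.pi/2-2*np.pi]; L=[.5428,.0388]
robot.move_pose([*L,.32],O2); robot.sleep(.2); st("over"); shot("wp2")
cv2.imwrite("pics/top2.png",robot.snapshot("top")[:,:,::-1])
E
```

```text
grip 21.27 [ 0.4429 -0.2504  0.0801] [-3.141  0.     2.072] 0.0179 [-0.1 -0.4  1.5]
lift 21.77 [ 0.4426 -0.2503  0.0996] [-3.141 -0.     2.072] 0.0176 [-0.6  0.3 -3.4]
high 22.81 [ 0.4418 -0.2502  0.3186] [-3.139e+00 -2.000e-03  2.073e+00] 0.0177 [ 0.3 -0.5 -3.9]
over 24.23 [0.5429 0.037  0.3198] [-3.141 -0.    -2.957] 0.0178 [-0.5 -0.1 -3.8]
```

View pics/wp2.png

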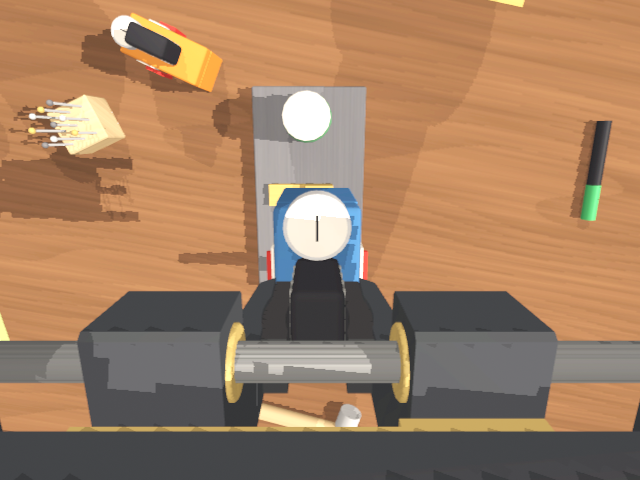

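View pics/top2.png

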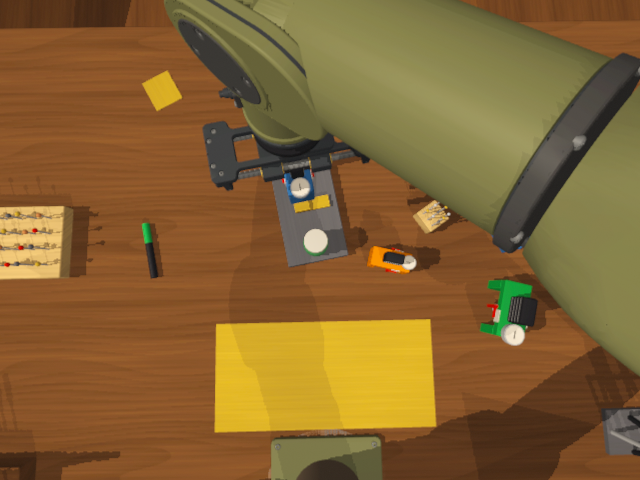

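The gauge hangs straight in the grip, with the dial centred at px (317,226) as it was before the lift, and the blank is visible on the block beneath it at (300,193). Lowering: fast first, then a look, then slowly with a force threshold.

```bash
python3 - <<'E'
from h import *
O2=[np.pi,0,1.7586+np.pi/2-2*np.pi]; L=np.array([.5428,.0388])+.0015*np.array([.982,.187])
robot.move_straight([*L,.14],O2,feed=.15); robot.sleep(.25); st("mid"); shot("wp3")
cv2.imwrite("pics/s3.png",robot.snapshot("scene")[:,:,::-1])
im=cv2.imread("pics/s3.png")[:,:,::-1]; crop(im,230,130,430,345,2.75,"pics/s3c.png")
E
```

```text
mid 25.93 [0.5445 0.0391 0.1405] [-3.141e+00  1.000e-03 -2.954e+00] 0.0178 [-0.7  1.3 -3.9]
```

View pics/wp3.png

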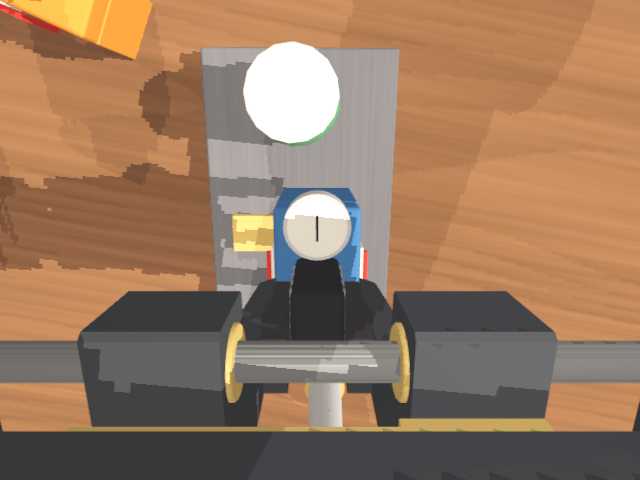

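View pics/s3c.png

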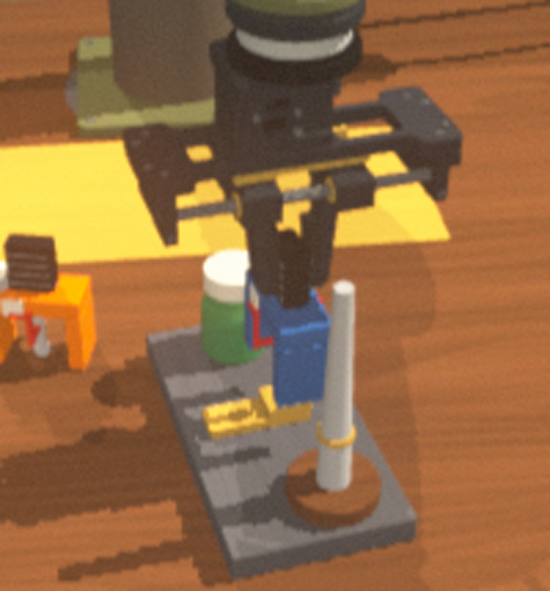

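The gauge hangs over the blank's thick half. The mandrel is clear of the gripper in the scene view, and the jar is clear in the wrist view. Slow descent.

```bash
python3 - <<'E'
from h import *
O2=[np.pi,0,1.7586+np.pi/2-2*np.pi]; L=np.array([.5428,.0388])+.0015*np.array([.982,.187])
robot.move_straight([*L,.121],O2,feed=.05); st("pre")
h=robot.move_straight([*L,.1035],O2,feed=.02,threshold=5); st(f"a {h}")
if not h:
    h=robot.move_straight([*L,.0990],O2,feed=.010,threshold=3); st(f"b {h}")
robot.sleep(.15); st("hold"); shot("wp4")
cv2.imwrite("pics/s4.png",robot.snapshot("scene")[:,:,::-1])
im=cv2.imread("pics/s4.png")[:,:,::-1]; crop(im,270,190,400,345,3.8,"pics/s4c.png")
E
```

```text
pre 26.56 [0.5441 0.0392 0.1207] [ 3.141e+00 -1.000e-03 -2.954e+00] 0.0176 [ 0.1  0.4 -2.1]
a False 27.58 [0.5444 0.0391 0.1036] [-3.142  0.    -2.954] 0.0179 [ 0.3 -0.2 -2. ]
b True 27.98 [0.5446 0.039  0.1001] [-3.141e+00  1.000e-03 -2.954e+00] 0.0176 [-0.7  0.2  5.5]
hold 28.13 [0.5446 0.039  0.1001] [-3.141e+00  1.000e-03 -2.954e+00] 0.0174 [-0.4  0.1  5.5]
```

View pics/s4c.png

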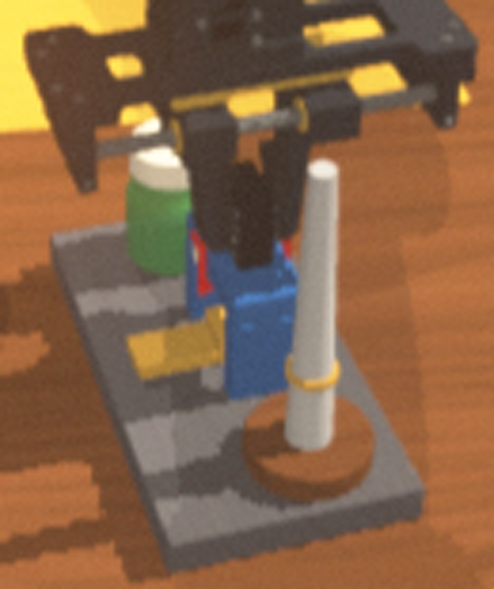

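View pics/wp4.png

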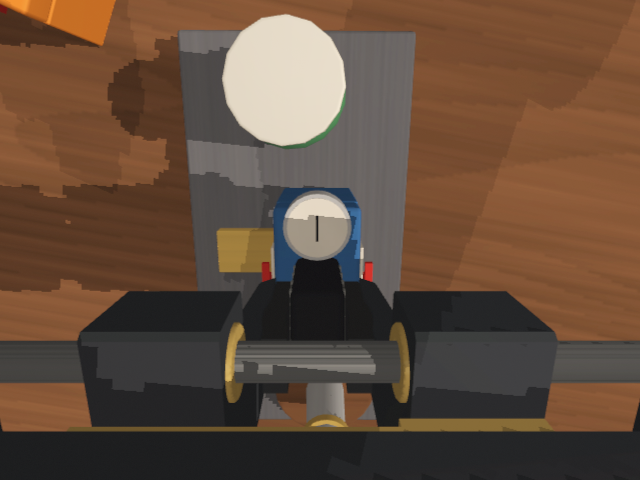

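The legs touched at TCP z 0.1001, exactly as predicted, with a 5.5 N net upward force. Releasing gently, rising clear and inspecting.

```bash
python3 - <<'E'
from h import *
O2=[np.pi,0,1.7586+np.pi/2-2*np.pi]; L=np.array([.5428,.0388])+.0015*np.array([.982,.187])
robot.move_gripper(.040); robot.sleep(.15); st("open")
robot.move_straight([*L,.16],O2,feed=.1); 
robot.move_straight([*L,.27],O2,feed=.2); st("up")
d=np.array([.982,.187])
robot.move_pose([*(L+.075*d),.30],O2); robot.sleep(.2); st("view"); c,o,im=shot("wf")
crop(im,220,10,420,220,2.8,"pics/wfc.png")
im=robot.snapshot("scene"); cv2.imwrite("pics/s5.png",im[:,:,::-1]); crop(im,270,190,400,345,3.8,"pics/s5c.png")
E
```

```text
open 28.89 [0.5443 0.0384 0.0992] [-3.141e+00 -1.000e-03 -2.954e+00] 0.0402 [-0.6  1.  -1. ]
up 30.35 [0.5437 0.0384 0.2688] [-3.141e+00 -2.000e-03 -2.954e+00] 0.0403 [-0.5 -1.3 -0. ]
view 30.97 [0.6166 0.0525 0.2989] [-3.141e+00 -3.000e-03 -2.953e+00] 0.0399 [ 0.1 -0.8  0.7]
```

View pics/wfc.png

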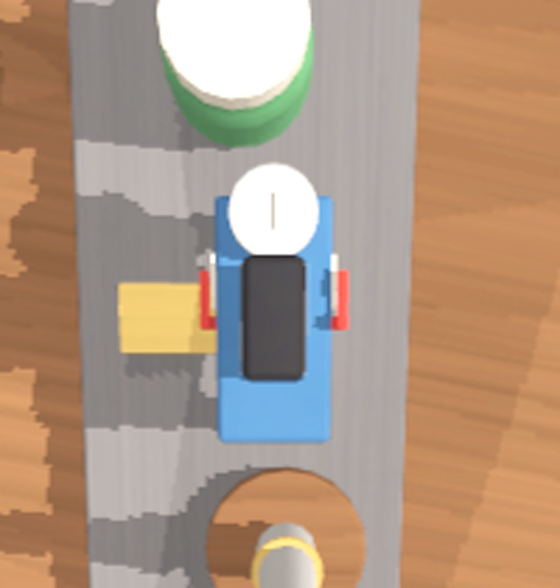

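View pics/s5c.png

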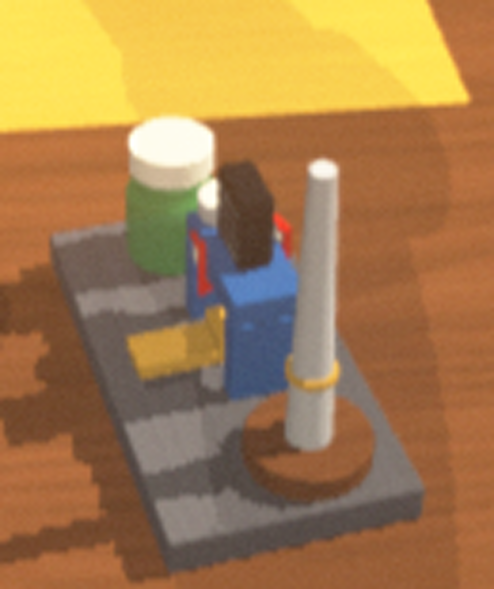

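The gauge stands astride the blank: bridge px (215,197)–(330,442) in the crop, with the thin half sticking out at x=118–215 and square to it. I'll fit its pose, then look through the gap from the left to see the foot.

```bash
python3 - <<'E'
from fit import *
c=pickle.load(open("wf.pkl","rb"))[0]
q,r=fit(c,[(-.018,.037,.08),(.018,.037,.08),(-.018,-.037,.08),(.018,-.037,.08),(-.009,.017,.12),(.009,.017,.12),(-.009,-.017,.12),(.009,-.017,.12)],
  px([(215,197),(333,197),(219,442),(330,442),(243,255),(306,255),(243,381),(306,381)],220,10,2.8),[.544,.039,1.75])
print("gauge",q.round(4),np.degrees(q[2]),r)
print("blank thin end centre",[p2w(c,px(u,220,10,2.8),.028).round(4) for u in((118,283),(119,352))], "exp",[.5465+.035*.1867,.0192-.035*.9824])
T=np.array([q[0],q[1],.045]); off=np.array([.06635,-.0002,-.1342])
for el in (30,38,45):
  for side in (1,-1):
    for D in (.30,.36):
      h=-side*np.array([np.cos(q[2]),np.sin(q[2]),0]); e=np.radians(el)
      zt=h*np.cos(e)-np.array([0,0,np.sin(e)]); xt=h*np.sin(e)+np.array([0,0,np.cos(e)]); yt=np.cross(zt,xt)
      R=np.c_[xt,yt,zt]; C=T-D*zt; tcp=C-R@off; eu=Rn.from_matrix(R).as_euler('xyz')
      k=robot.ik(tcp,eu); print(el,side,D,tcp.round(3),eu.round(3).tolist(),None if k is None else k.round(2))
print(robot.observe()["joint_pos"].round(2))
E
```

```text
gauge [0.5452 0.0395 1.7617] 100.94053090435439 [[-0.2, -0.8], [0.4, -0.9], [-0.4, 0.6], [0.4, 0.6], [-0.7, -0.4], [0.6, -0.4], [-0.3, 0.8], [0.3, 0.7]]
blank thin end centre [array([ 0.5413, -0.0172,  0.028 ]), array([ 0.5644, -0.0133,  0.028 ])] exp [0.5530345, -0.015184000000000007]
30 1 0.3 [0.511 0.213 0.07 ] [3.142, -1.047, -1.38] [-0.47  1.36 -0.84  1.5   1.23  1.93  1.57]
30 1 0.36 [0.502 0.264 0.1  ] [3.142, -1.047, -1.38] [-0.55  1.33 -0.86  1.4   1.18  1.99  1.61]
30 -1 0.3 [ 0.579 -0.134  0.07 ] [3.142, -1.047, 1.762] [ 0.85  1.41 -0.86  1.19 -0.    1.33  0.53]
30 -1 0.36 [ 0.589 -0.185  0.1  ] [3.142, -1.047, 1.762] [ 0.85  1.4  -0.84  1.05 -0.02  1.49  0.54]
38 1 0.3 [0.512 0.208 0.095] [3.142, -0.908, -1.38] [-0.39  1.28 -0.92  1.58  1.22  1.86  1.57]
38 1 0.36 [0.503 0.254 0.132] [3.142, -0.908, -1.38] [-0.46  1.24 -0.94  1.5   1.16  1.92  1.61]
38 -1 0.3 [ 0.578 -0.129  0.095] [3.142, -0.908, 1.762] [ 0.84  1.31 -0.87  1.3   0.06  1.22  0.45]
38 -1 0.36 [ 0.587 -0.175  0.132] [3.142, -0.908, 1.762] [ 0.85  1.28 -0.85  1.18  0.03  1.37  0.48]
45 1 0.3 [0.514 0.201 0.115] [3.142, -0.785, -1.38] [-0.31  1.21 -0.99  1.65  1.21  1.78  1.59]
45 1 0.36 [0.506 0.242 0.158] [3.142, -0.785, -1.38] [-0.37  1.17 -1.02  1.57  1.15  1.85  1.62]
45 -1 0.3 [ 0.577 -0.122  0.115] [3.142, -0.785, 1.762] [ 0.83  1.22 -0.88  1.39  0.13  1.13  0.37]
45 -1 0.36 [ 0.585 -0.163  0.158] [3.142, -0.785, 1.762] [ 0.84  1.18 -0.86  1.28  0.09  1.28  0.4 ]
[ 0.37  0.82 -1.08  1.5   0.74  1.28  0.96]
```

The gauge fit gives (0.5452, 0.0395) at 100.9°, about 2 mm from the land (0.5428, 0.0388), so the foot is well inside the thick half. The blank has not moved (thin end (0.5529, −0.0153) against an expected (0.5530, −0.0152)). Next is the side look.

```bash
python3 - <<'E'
from h import *
robot.move_pose([.50,.28,.30],[np.pi,0,np.radians(-169.2)])
robot.move_pose([.503,.254,.132],[np.pi,-.908,-1.38]); robot.sleep(.2); st("side"); c,o,im=shot("ws")
u=w2p(c,[[.5452,.0395,.045]])[0].astype(int);print(u)
crop(im,u[0]-90,max(u[1]-80,0),u[0]+90,u[1]+80,4,"pics/wsc.png")
E
```

```text
side 33.28 [0.5041 0.2532 0.1334] [-3.137 -0.907 -1.387] 0.0401 [0.1 0.1 0.1]
[317 133]
```

View pics/wsc.png

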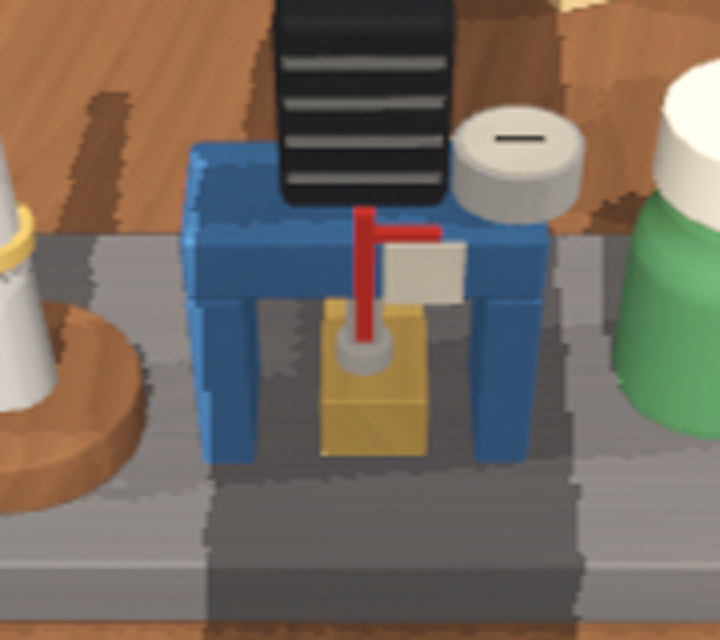

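Seen through the gap, the foot disc at (365,360) rests on the thick half's top. Both leg soles end at the same row (462), clear of the blank on either side. I'll check the sole and foot heights in numbers, take a last top view to compare the bystanders, then hand in.

```bash
python3 - <<'E'
from h import *
c=pickle.load(open("ws.pkl","rb"))[0]
G=np.array([.5452,.0395]);y=1.7617
def W(P): P=np.array(P,float); return np.c_[G[0]+np.cos(y)*P[:,0]-np.sin(y)*P[:,1],G[1]+np.sin(y)*P[:,0]+np.cos(y)*P[:,1],P[:,2]]
o=np.array([227,53])
for n,P in (("sole outer -y",(.018,-.037,.02)),("sole inner -y",(.018,-.025,.02)),("sole inner +y",(.018,.025,.02)),("sole outer +y",(.018,.037,.02)),("foot bottom front",(.0065,0,.036)),("foot front if on 8mm",(.0065,0,.028))):
    print(n,((w2p(c,W([P]))[0]-o+.5)*4).round(0))
im=robot.snapshot("top"); a=cv2.imread("pics/top0.png")[:,:,::-1]
cv2.imwrite("pics/top9.png",np.vstack([a[130:290,120:480],im[130:290,120:480]])[:,:,::-1])
st("end")
E
```

```text
sole outer -y [202. 464.]
sole inner -y [254. 464.]
sole inner +y [474. 463.]
sole outer +y [526. 463.]
foot bottom front [364. 375.]
foot front if on 8mm [364. 403.]
end 33.38 [0.5037 0.2535 0.133 ] [-3.138 -0.907 -1.384] 0.04 [ 0.8 -0.   0.5]
```

View pics/top9.png

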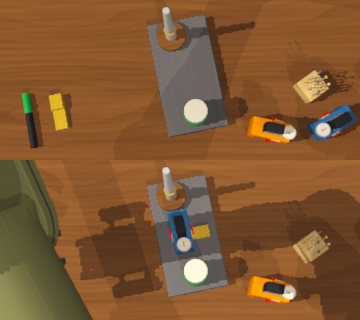

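The numbers match the picture: soles predicted at rows 463–464 and seen at about 462, foot predicted at 375 for a 16 mm part and seen at about 375. The mandrel, jar, burs and orange gauge are unchanged. The arm hides the pen in this view, but wrist views after the pick-up showed it in place. Handing in.

```bash
python3 -c "
from cell import robot
print(robot.finish_job())"
```

```text
the job is handed in; nothing more can be done
None
```

The job is done and handed in at about 33 s of the 59 s allowed. The brass blank lies step side up across the block between the mandrel and the jar. The small blue gauge stands over it with its foot on the thick half.

**Last checks**
- **Blank:** it did not move when the gauge came down. Its thin end was within 0.2 mm of where it had been.
- **Gauge position:** its centre is about 2.5 mm from the middle of the thick half, which leaves the foot well inside. I had deliberately shifted it 1.5 mm away from the jar.
- **Seating:** the view through the gap shows both soles on the block, one on each side of the blank. The foot sits at the level expected for a 16 mm part.
- **Force:** contact came at the predicted height, and I released at about 5.5 N net upward force on the tool.
- **Bystanders:** the mandrel, jar and burs look unmoved in the last top view. The arm hid the pen there, but it was still in place in the wrist view taken while carrying the gauge.

**What disagreed**
- **Fingertips on the bench:** they brushed it at about 5 N on the first descent to the blank, so I rose 2 mm before gripping.
- **Top camera:** it put the gauge about 3 mm from where the wrist camera did. I used the wrist camera, which agreed with the blank's release position to within 1 mm.

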